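Tip the bangle out of the sorting tray onto the scale

ROBOT

A 6-joint arm with a two-finger parallel gripper is mounted at the origin on the work surface. World frame = base frame: x ahead of the robot, y to its left, z up, the work surface at z = 0. Lengths are in m, angles in rad, forces in N, time in s.
With the tool pointing down it reaches from about 0.375 to 0.9 m from the base axis. Payload 3.1 kg.
Tool frame: the origin (TCP) lies midway between the tips of the shut fingers; the grasp point (between the pads) lies 19 mm behind it; z points along the fingers, y is the line along which they close (so a half turn about z gives the same grasp; the last joint's range is limited). The gripper opens to 85 mm and grips with 20 to 120 N. Pads are 22 mm wide; open, the fingers measure 114 mm over their backs; the gripper's body (76 mm by 85 mm) begins 54 mm behind the grasp point. The pads swing forward as they close: fully open they stand 13 mm farther back than shut.
Start: joints at [-1.504, 0.527, 1.433, -0, 1.181, -0.178], TCP at [0.152, -0.606, 0.231] pointing down, gripper open.
Joint ranges: [-3.08, 3.08], [-0.75, 2.2], [0.22, 2.44], [-1.43, 4.57], [0, 2.65], [-2.85, 2.85]. Speed limits (rad/s): [2.79, 2.79, 3.14, 3.14, 3.14, 3.14].

INTERFACE

Orientations are given as a unit quaternion [x, y, z, w].
In Python, from station import manip gives the robot as it stands. The module is installed in compiled form; this text tells all that it offers.
- The arm moves only by the tool apply_moves, never from a script. Its arguments are lists of equal length, an entry for each row: "claw": the gripper's target within -1 to 1 (fully open at 1, half-way at 0, shut at -1); "travel": the shift along the tool's x, y, z scaled (see below), a list of three; "turn": the turn, a rotation vector about the tool's x, y, z scaled (see below), a list of three. In form: {"claw": [claw, ...], "travel": [[dx, dy, dz], ...], "turn": [[rx, ry, rz], ...]}. A call has 1 to 5 rows; each row is the pose to reach, as a shift and turn from the pose commanded when the call began, along the tool's axes at that moment, turning the shorter way round; what a row does not reach only later rows make up. The controller multiplies each number of a shift by 800 mm and each number of a turn by 180 degrees. A row lasts 1/12 s, in which the tool goes at most 41.7 mm and 7.16 degrees, less where a joint would pass 70% of its speed; a pose out of reach is approached as far as the arm can. A call with a number of a shift or a turn outside -1 to 1 is refused whole. A call with a gripper value outside its range is refused whole. The fingers move at their own pace and stop on an object; "newtons" is the grip in N (left out, the last holds). Time passes only in rows, so rows that repeat a pose let the fingers close. It gives the time, the measured TCP pose, the force, the opening and the grip force at its end, in the units of the state.
- manip.sense(): the state, without advancing time (a new reading comes with each control period).
- manip.snapshot(name): name is "scene" or "side" or "wrist"; returns a dict with "pixels" (480x640x3 uint8, red, green, blue), "depth" (480x640 float32, m along the optical axis (not along the pixel's ray), 0 where there is no reading), "intrinsics" (3x3 intrinsics, pixels), "R" (3x3) and "t" (3): a world point X has camera coordinates R X + t. Camera axes: x right, y down, z forward; pixel columns grow to the right and rows downward; lengths in m; the calibration is good to about 2 mm. A picture is of the moment at which its call begins.
- manip.sign_off(): hands the job in; it is judged then, once.
The state is a dict: "t": time; "q": joint angles; "qd": joint speeds; "tau": joint torques, N m; "tcp_pos": TCP position; "tool_rot": TCP orientation; "force": force on the tool from outside, world axes, zero at the start; "ft_torque": the same for the moment, N m; "finger_gap": opening from 0.0 (shut) to 1.0 (fully open); "gripper_force": force on a finger pad.
Only numpy, scipy, OpenCV 4.12 (cv2) and the standard library are available. Lean on these libraries where they do the work, as an engineer would, in place of code of your own. Each camera call takes 0.05 s, during which the arm holds its last target. There are 200 camera calls.

TASK

Weigh the bangle: lift the divided sorting tray by its upright handle and, low over the scale, tip it towards the bangle's open corner so that only the bangle slides gently out into the steel weighing pan and the three cased medals stay in their compartments. Then set the tray back upright in the middle of its felt pad and let go. Do not touch the bangle or the medals with the gripper, and leave everything else on the counter where it is.

Things in the scene. Friction and masses are not known exactly. Their poses are not given: they have to be found in the camera images.
- tray: loose black sorting tray, 192 x 192 mm, its four corners cut off at 45 degrees; about 0.35 kg empty, 0.7 kg loaded. Origin: centre of the underside; x and y run along its two crossing dividers, z up. Floor 5 mm thick; outer walls (5 mm thick) and dividers (6 mm) rise to 24 mm above the underside. Four compartments centred at about (+-46, +-46) mm, one piece in each; which holds which varies
- tray_floor (a point): centre of the tray's inner floor, 5 mm above its underside, axes as the tray's. Each compartment lacks a wall only at its cut outer corner: a mouth 72 mm wide, level with the floor, its edge 96 mm from the tray's centre on the diagonal (45 degrees between x and y). Tilting 35 to 40 degrees along that diagonal empties that compartment only; pieces start to slide at about 20 to 28 degrees
- handle (a point): grasp point on the tray's wooden handle, on the tray's axis, 70 mm above its underside; the handle is an upright plate on the middle of the tray, 60 mm long along tray x, 16 mm thick along tray y, from 24 to 90 mm above the underside; grip it across its thickness
- bangle: plain gold-coloured bangle, an open ring 60 mm outside, 48 mm inside, 10 mm high, about 0.06 kg, lying flat in one of the four compartments; the only piece with a hole. Origin: centre of its underside
- medal1: gold-coloured medal in a clear round capsule, a solid disc 60 mm across and 10 mm high, about 0.09 kg, lying flat in another compartment. Origin: centre of its underside
- medal2: gold-coloured medal in a clear round capsule, a solid disc 60 mm across and 10 mm high, about 0.09 kg, lying flat in another compartment. Origin: centre of its underside
- medal3: gold-coloured medal in a clear round capsule, a solid disc 60 mm across and 10 mm high, about 0.09 kg, lying flat in another compartment. Origin: centre of its underside
- pad: thin fixed felt pad, 220 x 220 x 6 mm, on which the tray starts and to which it returns; on the left or the right of the robot's centre line. Origin: centre of its underside, so its top is 6 mm above the origin
- scale: fixed grey scale, 200 (x) x 190 (y) mm, body 40 mm high, display along its -x edge, carrying a square steel weighing pan, 180 x 180 mm; the pad's opposite side. Origin: centre of its underside
- pan (a point): centre of the pan's inner floor, 50 mm above the counter; the pan is 172 x 172 mm inside along the scale's x and y, its walls are 4 mm thick and rise 16 mm above this point
- bar_a: loose cased gold bar, 86 x 50 x 9 mm, clear case, lying flat between the pad and the scale; origin: centre of its underside
- bar_b: the same kind of cased bar, also between pad and scale, farther from the robot; origin: centre of its underside
- bar_stack: pile of five such cases fixed together, 46 mm high, far side of the counter; origin: centre of its underside
- calculator: black desk calculator, 140 x 85 x 20 mm, far side; origin: centre of its underside
- loupe: stand loupe, 52 mm across, 49 mm high, far side; origin: centre of its underside
- coin_tube: clear coin tube with white cap, 52 mm across, 75 mm high, standing upright at the left (+y) side; origin: centre of its underside
- card_reader: grey card reader, 150 x 75 x 33 mm, right (-y) side; origin: centre of its underside
Not all that is in view belongs to the job. What is shaped like the tray but pink is not meant. Leave any red look-alike of the bangle alone.

How it is judged:
By the outcome, as a careful person would: the job done as asked, in the order asked, and still so for the second after the job is handed in, with the robot touching nothing.
It also fails if it takes over 58 s, if anything falls off the work surface, if the arm or the gripper's body presses on something with over 40 N, if the wrist force passes 120 N, or if a joint passes its speed limit or range.

## Working session

There is one attempt and no reset: what is moved stays moved. The work goes in short steps, Python scripts to look and compute and a tool call to move; the robot and the scene stay as the last step left them, time stands still between calls to the robot, and variables do not carry over. Pictures are saved under pics/ and viewed, at most 10 in all, crops included, and the job is handed in when it is done.

Besides the shell and the picture viewer there is one more tool, called after "Request:" as name(argument=value, ...) on one line, values as JSON. apply_moves: Moves the arm, as the interface text tells. Shifts and turns lie within -1 to 1; 1 stands for 800 mm of shift or 180 degrees of turn. Its arguments: {"type":"object","properties":{"claw":{"type":"array","items":{"type":"number"}},"travel":{"type":"array","items":{"type":"array","items":{"type":"number"}}},"turn":{"type":"array","items":{"type":"array","items":{"type":"number"}}},"newtons":{"type":"number"}},"required":["claw","travel","turn"]}

```bash
mkdir -p pics; cat > h.py <<'E'
import numpy as np, cv2
from station import manip
from scipy.spatial.transform import Rotation as Ro
def snap(n,f=None):
    s=manip.snapshot(n)
    if f: cv2.imwrite('pics/'+f,s['pixels'][:,:,::-1])
    return s
def cloud(s):
    K=np.array(s['intrinsics']);d=s['depth'];v,u=np.mgrid[:480,:640]
    p=np.stack([(u-K[0,2])/K[0,0]*d,(v-K[1,2])/K[1,1]*d,d],-1)
    return (p-np.array(s['t']))@np.array(s['R'])
def move(pos,R):  # travel, turn numbers to reach pose
    st=manip.sense();R0=Ro.from_quat(st['tool_rot'])
    print('travel',np.round(R0.inv().apply(np.array(pos)-st['tcp_pos'])/.8,4),'turn',np.round((R0.inv()*R).as_rotvec()/np.pi,4))
E
python3 - <<'E'
from h import *
a=snap('scene','scene.png');b=snap('side','side.png')
for s in(a,b): print(-np.array(s['R']).T@s['t'])
st=manip.sense();print(st);print(Ro.from_quat(st['tool_rot']).as_matrix().round(3))
E
```

```text
[1.11394913 0.51436439 1.17612545]
[ 0.47780124 -0.91235655  0.74673598]
{'t': 0.1, 'q': array([-1.50448178e+00,  5.28394715e-01,  1.43377055e+00, -2.00017567e-05,
        1.18141684e+00, -1.78516886e-01]), 'qd': array([-0.00071186, -0.00194738, -0.00280208,  0.00073575, -0.00188277,
       -0.00032852]), 'tau': array([ 8.63061678e-05, -4.43304598e+01, -1.78586107e+01, -1.94241397e-04,
        3.86319822e-03, -8.14304229e-06]), 'tcp_pos': array([ 0.15146483, -0.60570167,  0.23041942]), 'tool_rot': array([ 9.92515593e-01,  1.22113916e-01,  4.65420001e-05, -9.93677944e-04]), 'force': array([-0.24892382,  0.02401797, -0.56901822]), 'ft_torque': array([-0.05614102,  0.03075903, -0.01334592]), 'gripper_force': 0.0, 'finger_gap': 0.9992753517076614}
[[ 0.97   0.242 -0.   ]
 [ 0.242 -0.97   0.002]
 [ 0.    -0.002 -1.   ]]
```

View pics/scene.png

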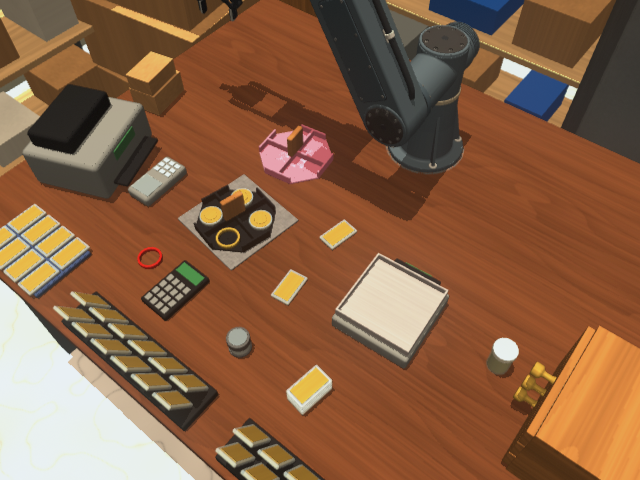

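View pics/side.png

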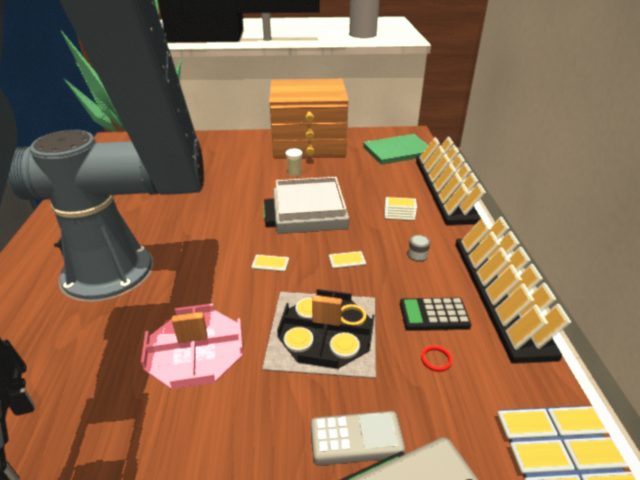

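The black tray with the upright handle is at scene (237,218) and side (326,328). The bangle is in its compartment at scene (228,238) and side (352,315), and the scale pan is at scene (392,300). Look-alikes:
- **Trays:** pink at scene (296,153), side (190,345). I choose the black one.
- **Rings:** red at scene (150,257), side (437,357). I choose the gold one with the hole in the tray.
- **Capsules:** medals at scene (211,215), (243,197) and (261,219), which are solid.

```bash
python3 - <<'E'
from h import *
a=snap('scene');b=snap('side')
def rep(n,pts): print(n,len(pts),pts.mean(0).round(4),'med z',np.median(pts[:,2]).round(4))
for n,s,box,pb in(('scene',a,(180,170,300,270),(330,250,450,365)),('side',b,(262,285,380,378),(262,172,352,235))):
    P=cloud(s);hsv=cv2.cvtColor(s['pixels'],cv2.COLOR_RGB2HSV);x0,y0,x1,y1=box
    m=np.zeros((480,640),bool);m[y0:y1,x0:x1]=1
    H,S,V=[hsv[...,i].astype(int) for i in range(3)]
    ok=m&(s['depth']>0)
    # tray body: above pad
    t=ok&(P[...,2]>.062)&(P[...,2]<.12); q=P[t]
    rep(n+' handle',q); top=q[q[:,2]>.088]
    r=cv2.minAreaRect((top[:,:2]*1000).astype(np.float32));print(' handle top rect',r,'zmax',q[:,2].max())
    w=ok&(V<70)&(P[...,2]>.022)&(P[...,2]<.045);r=cv2.minAreaRect((P[w][:,:2]*1000).astype(np.float32));print(' tray walls rect',r)
    pd=ok&(abs(P[...,2]-.006)<.004)&(S<90);r=cv2.minAreaRect((P[pd][:,:2]*1000).astype(np.float32));print(' pad rect',r)
    g=ok&(H>18)&(H<32)&(S>130)&(V>120)&(P[...,2]<.045)
    k,l,st,c=cv2.connectedComponentsWithStats(g.astype(np.uint8))
    for i in range(1,k):
        if st[i,4]>25:
            p=P[l==i];print(' gold',st[i,4],c[i].round(),p.mean(0).round(4),np.ptp(p,0).round(3))
    x0,y0,x1,y1=pb;m[:]=0;m[y0:y1,x0:x1]=1
    for lo,hi in((.046,.054),(.06,.072)):
        p=P[m&(P[...,2]>lo)&(P[...,2]<hi)];print(' scale z',lo,len(p),np.median(p[:,2]),cv2.minAreaRect((p[:,:2]*1000).astype(np.float32)))
    x0,y0,x1,y1=box;x0-=8;y0-=8
    cr=s['pixels'][y0:y1+8,x0:x1+8,::-1];cv2.imwrite(f'pics/crop_{n}.png',cv2.resize(cr,None,fx=3,fy=3))
c=[cv2.resize(cv2.imread(f'pics/crop_{n}.png'),(400,320)) for n in('scene','side')];cv2.imwrite('pics/crop.png',np.hstack(c))
E
```

```text
scene handle 325 [ 0.5305 -0.227   0.0849] med z 0.0883
 handle top rect ((527.6908569335938, -229.3422088623047), (20.477516174316406, 62.77056884765625), 77.30561065673828) zmax 0.10240268743767472
 tray walls rect ((518.4255981445312, -263.3320617675781), (304.98748779296875, 232.87388610839844), 48.11310958862305)
 pad rect ((518.8504028320312, -237.012451171875), (326.4700927734375, 319.46697998046875), 38.899471282958984)
 gold 104 [245. 195.] [ 0.4584 -0.2573  0.0228] [0.037 0.051 0.014]
 gold 257 [210. 214.] [ 0.5611 -0.2831  0.0228] [0.054 0.055 0.015]
 gold 261 [260. 218.] [ 0.4936 -0.1753  0.0227] [0.051 0.053 0.013]
 gold 159 [228. 237.] [ 0.5844 -0.2016  0.0208] [0.059 0.067 0.021]
 scale z 0.046 4771 0.05049791032433362 ((509.3990173339844, 229.31759643554688), (183.2143096923828, 179.96322631835938), 2.9409561157226562)
 scale z 0.06 819 0.06565107126280327 ((506.92718505859375, 227.26585388183594), (185.84060668945312, 181.55020141601562), 3.8801655769348145)
side handle 499 [ 0.5262 -0.2372  0.0835] med z 0.0858
 handle top rect ((526.8873901367188, -232.666564941406
[... 176 characters left out ...]
638183594), 29.913074493408203)
 pad rect ((519.1259155273438, -231.71165466308594), (223.13894653320312, 219.83670043945312), 81.84496307373047)
 gold 183 [305. 307.] [ 0.4845 -0.1764  0.0215] [0.029 0.048 0.007]
 gold 207 [354. 315.] [ 0.5878 -0.2027  0.0186] [0.052 0.081 0.024]
 gold 356 [298. 337.] [ 0.4673 -0.2632  0.0216] [0.049 0.051 0.008]
 gold 371 [344. 343.] [ 0.5596 -0.2838  0.0213] [0.049 0.05  0.007]
 scale z 0.046 1814 0.049944282994940935 ((505.6582946777344, 227.25689697265625), (178.16070556640625, 186.5577392578125), 4.208939075469971)
 scale z 0.06 430 0.0645309255053576 ((507.08282470703125, 226.79598999023438), (180.71128845214844, 188.99932861328125), 4.17235803604126)
```

View pics/crop.png

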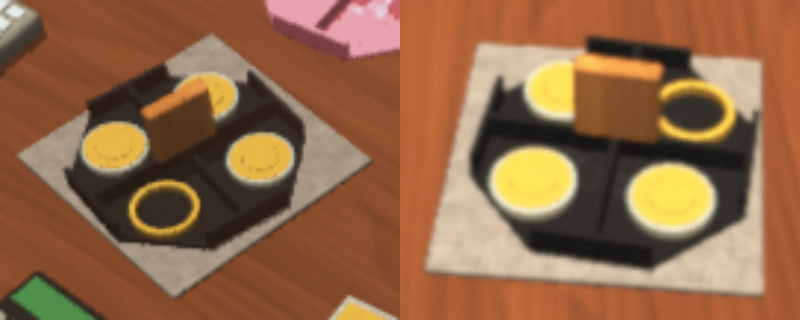

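The crop confirms the black tray with the brown handle. The gold open ring (bangle) is at crop-left (164,207) and crop-right (695,110), and the other three pieces are solid discs.

Measured poses, which match the given sizes and heights:
- **Tray:** centre about (0.527,-0.230), x axis at -13.5°. The bangle is in the +x+y compartment.
- **Pad:** centre (0.519,-0.232), yaw -8°.
- **Pan:** centre (0.507,0.227), yaw 4°.

Next I'll go above the handle.

```bash
cat >> h.py <<'E'
def Rd(yaw,tilt=0,az=0):
    """tool down, tool x at yaw (deg); then tipped by tilt so the top leans towards azimuth az"""
    R=Ro.from_euler('z',yaw,degrees=True)*Ro.from_euler('x',180,degrees=True)
    a=np.radians(az); ax=np.array([-np.sin(a),np.cos(a),0])
    return Ro.from_rotvec(ax*np.radians(tilt))*R
def plan(p1,R1,n,p0=None,R0=None):
    st=manip.sense()
    p0=np.array(st['tcp_pos'] if p0 is None else p0);R0=Ro.from_quat(st['tool_rot']) if R0 is None else R0
    rv=(R1*R0.inv()).as_rotvec();p1=np.array(p1)
    print('tot mm',np.linalg.norm(p1-p0).round(3)*1000,'deg',np.degrees(np.linalg.norm(rv)).round(1))
    P=[p0+(p1-p0)*k/n for k in range(n+1)];R=[Ro.from_rotvec(rv*k/n)*R0 for k in range(n+1)]
    for k in range(n): print(k,'travel',np.round(R[k].inv().apply(P[k+1]-P[k])/.8,4).tolist(),'turn',np.round((R[k].inv()*R[k+1]).as_rotvec()/np.pi,4).tolist())
E
python3 -c "
from h import *
plan([.527,-.231,.2],Rd(166.5),5)"
```

```text
tot mm 532.0 deg 152.5
0 travel [0.1138, -0.0682, 0.0078] turn [-0.0, -0.0001, -0.1694]
1 travel [0.1327, -0.001, 0.0077] turn [-0.0, -0.0001, -0.1694]
2 travel [0.1148, 0.0665, 0.0077] turn [-0.0, -0.0001, -0.1694]
3 travel [0.0652, 0.1155, 0.0077] turn [-0.0, -0.0001, -0.1694]
4 travel [-0.0024, 0.1326, 0.0077] turn [-0.0, -0.0001, -0.1694]
```

Request:
apply_moves(claw=[1, 1, 1, 1, 1], travel=[[0.114, -0.068, 0.008], [0.114, -0.068, 0.008], [0.114, -0.068, 0.008], [0.114, -0.068, 0.008], [0.114, -0.068, 0.008]], turn=[[0, 0, -0.17], [0, 0, -0.17], [0, 0, -0.17], [0, 0, -0.17], [0, 0, -0.17]])

```text
t: 0.62
tcp_pos: [0.2281, -0.5296, 0.2247]
tool_rot: [0.924, 0.383, 0.0, -0.001]
force: [-0.7, -0.3, -0.2]
finger_gap: 1.001
gripper_force: 0.0
```

Request:
apply_moves(claw=[1, 1, 1, 1, 1], travel=[[0.133, -0.001, 0.008], [0.133, -0.001, 0.008], [0.133, -0.001, 0.008], [0.133, -0.001, 0.008], [0.133, -0.001, 0.008]], turn=[[0, 0, -0.17], [0, 0, -0.17], [0, 0, -0.17], [0, 0, -0.17], [0, 0, -0.17]])

```text
t: 1.03
tcp_pos: [0.3031, -0.4543, 0.2183]
tool_rot: [0.79, 0.613, 0.0, -0.001]
force: [-0.2, -0.3, 0.1]
finger_gap: 1.0
gripper_force: 0.0
```

Request:
apply_moves(claw=[1, 1, 1, 1, 1], travel=[[0.115, 0.066, 0.008], [0.115, 0.066, 0.008], [0.115, 0.066, 0.008], [0.115, 0.066, 0.008], [0.115, 0.066, 0.008]], turn=[[0, 0, -0.17], [0, 0, -0.17], [0, 0, -0.17], [0, 0, -0.17], [0, 0, -0.17]])

```text
t: 1.45
tcp_pos: [0.3775, -0.3789, 0.2119]
tool_rot: [0.6, 0.8, 0.0, -0.0]
force: [-0.7, 0.2, 0.5]
finger_gap: 0.995
gripper_force: 0.0
```

Request:
apply_moves(claw=[1, 1, 1, 1, 1], travel=[[0.065, 0.115, 0.008], [0.065, 0.115, 0.008], [0.065, 0.115, 0.008], [0.065, 0.115, 0.008], [0.065, 0.115, 0.008]], turn=[[0, 0, -0.17], [0, 0, -0.17], [0, 0, -0.17], [0, 0, -0.17], [0, 0, -0.17]])

```text
t: 1.87
tcp_pos: [0.4517, -0.3038, 0.2054]
tool_rot: [0.367, 0.93, 0.0, -0.0]
force: [0.3, -0.4, 0.2]
finger_gap: 1.001
gripper_force: 0.0
```

Tracking is exact. Next is the final leg, then a wrist look.

Request:
apply_moves(claw=[1, 1, 1, 1, 1], travel=[[-0.002, 0.132, 0.008], [-0.002, 0.132, 0.008], [-0.002, 0.132, 0.008], [-0.002, 0.132, 0.008], [-0.002, 0.132, 0.008]], turn=[[0, 0, -0.168], [0, 0, -0.168], [0, 0, -0.168], [0, 0, -0.168], [0, 0, -0.168]])

```text
t: 2.28
tcp_pos: [0.5257, -0.2285, 0.1989]
tool_rot: [0.112, 0.994, 0.0, -0.0]
force: [-0.4, -0.6, 0.2]
finger_gap: 1.004
gripper_force: 0.0
```

```bash
python3 - <<'E'
from h import *
s=snap('wrist','w1.png');P=cloud(s);st=manip.sense();print(st['q'].round(3),st['tcp_pos'])
hsv=cv2.cvtColor(s['pixels'],cv2.COLOR_RGB2HSV).astype(int)
near=(abs(P[...,0]-.527)<.06)&(abs(P[...,1]+.231)<.06)&(s['depth']>0)
t=P[near&(P[...,2]>.086)&(P[...,2]<.105)];print(len(t),cv2.minAreaRect((t[:,:2]*1000).astype(np.float32)),np.median(t[:,2]) if len(t) else 0)
E
```

```text
[-0.606  0.498  1.599 -0.     1.046 -1.949] [ 0.52525287 -0.22905715  0.19899394]
1633 ((527.4866333007812, -230.43643188476562), (15.7694730758667, 59.88923263549805), 76.48876190185547) 0.09607868431149443
```

View pics/w1.png

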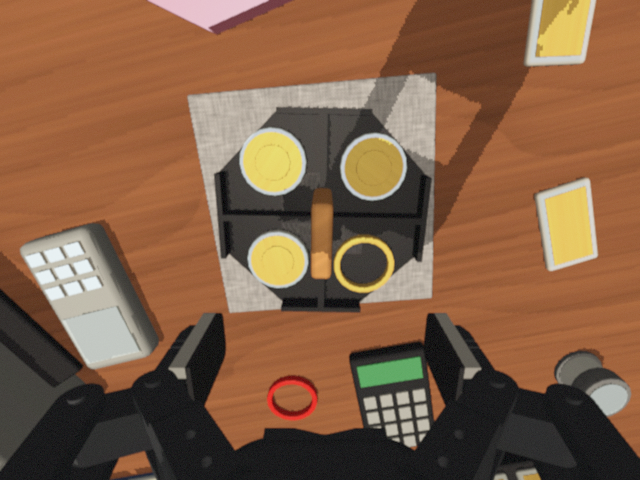

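The wrist view shows the bangle at (364,264), the handle running (320,190)-(322,278), and three medals at (273,161), (374,166) and (278,260). The handle is measured at (0.5275,-0.2304), 15.8 x 59.9 mm, with its top at z 0.096, all as expected. I'll descend and grip.

Request:
apply_moves(claw=[1, 1, 1, 1, 1], travel=[[-0.003, -0.001, 0.03], [-0.003, -0.001, 0.06], [-0.003, -0.001, 0.09], [-0.003, -0.001, 0.12], [-0.003, -0.001, 0.13]], turn=[[0, 0, 0.002], [0, 0, 0.002], [0, 0, 0.002], [0, 0, 0.002], [0, 0, 0.002]])

```text
t: 2.75
tcp_pos: [0.5248, -0.2304, 0.0922]
tool_rot: [0.12, 0.993, 0.001, -0.003]
force: [0.3, 1.0, 0.1]
finger_gap: 1.003
gripper_force: 0.0
```

Request:
apply_moves(claw=[1, 1, 0, -0.5, -1], travel=[[0, 0, 0.025], [0, 0, 0.047], [0, 0, 0.047], [0, 0, 0.047], [0, 0, 0.047]], turn=[[0, 0, 0], [0, 0, 0], [0, 0, 0], [0, 0, 0], [0, 0, 0]], newtons=90)

```text
t: 3.17
tcp_pos: [0.5276, -0.232, 0.0588]
tool_rot: [0.119, 0.993, -0.0, 0.001]
force: [-0.5, 0.3, -0.6]
finger_gap: 0.6
gripper_force: 0.0
```

Request:
apply_moves(claw=[-1, -1, -1, -1, -1], travel=[[0, 0, 0], [0, 0, 0], [0, 0, 0], [0, 0, 0], [0, 0, 0]], turn=[[0, 0, 0], [0, 0, 0], [0, 0, 0], [0, 0, 0], [0, 0, 0]])

```text
t: 3.58
tcp_pos: [0.5276, -0.2317, 0.0591]
tool_rot: [0.119, 0.993, -0.0, 0.001]
force: [-0.2, 0.4, 5.4]
finger_gap: 0.184
gripper_force: 89.4
```

```bash
python3 - <<'E'
from h import *
print(manip.sense())
E
```

```text
{'t': 3.5833, 'q': array([-6.07792230e-01,  7.08234693e-01,  1.68660146e+00,  4.50140683e-04,
        7.44538343e-01, -1.93972725e+00]), 'qd': array([-0.000488  ,  0.00074537,  0.00202546,  0.0035905 , -0.01395956,
       -0.00164971]), 'tau': array([-4.14521098e-01, -4.12378192e+01, -9.63302225e+00, -1.82396709e-01,
       -2.29812842e-01, -2.46285251e-02]), 'tcp_pos': array([ 0.52764594, -0.23172448,  0.05912262]), 'tool_rot': array([ 1.19311031e-01,  9.92856296e-01, -3.85507367e-04,  1.05107090e-03]), 'force': array([-0.21072919,  0.38805   ,  5.38786728]), 'ft_torque': array([ 0.24444631,  0.02504076, -0.01749696]), 'gripper_force': 89.35599088668823, 'finger_gap': 0.18441373342801054}
```

Gripped: the gap is 15.7 mm at 89 N. I'll lift it and compute the carry.

Request:
apply_moves(claw=[-1, -1, -1, -1, -1], travel=[[0, 0, -0.005], [0, 0, -0.015], [0, 0, -0.03], [0, 0, -0.045], [0, 0, -0.06]], turn=[[0, 0, 0], [0, 0, 0], [0, 0, 0], [0, 0, 0], [0, 0, 0]])

```text
t: 4.0
tcp_pos: [0.5264, -0.2311, 0.1062]
tool_rot: [0.119, 0.993, 0.0, -0.001]
force: [-0.3, -0.9, -7.1]
finger_gap: 0.175
gripper_force: 88.0
```

Request:
apply_moves(claw=[-1, -1, -1, -1, -1], travel=[[0, 0, -0.02], [0, 0, -0.04], [0, 0, -0.06], [0, 0, -0.072], [0, 0, -0.078]], turn=[[0, 0, 0], [0, 0, 0], [0, 0, 0], [0, 0, 0], [0, 0, 0]])

```text
t: 4.42
tcp_pos: [0.5273, -0.2317, 0.1699]
tool_rot: [0.119, 0.993, -0.001, 0.001]
force: [-0.0, -0.9, -6.5]
finger_gap: 0.17
gripper_force: 88.0
```

```bash
python3 - <<'E'
from h import *
st=manip.sense();R=Ro.from_quat(st['tool_rot']);print(st['tcp_pos'],st['force'],st['gripper_force'],R.as_euler('ZYX',degrees=True))
plan([.423,.176,.168],Rd(166.4),5)
R0=Rd(166.4)
print('unit tilt axis in tool',R0.inv().apply([-np.sin(np.radians(31.4)),np.cos(np.radians(31.4)),0]))
s=snap('scene','lift.png')
E
```

```text
[ 0.52729126 -0.23169463  0.16991134] [-0.04037378 -0.85712909 -6.53528649] 88.04113984107971 [ 1.66308651e+02  1.29666448e-01 -1.79950655e+02]
tot mm 421.0 deg 0.2
0 travel [0.0495, 0.0929, 0.0003] turn [-0.0001, 0.0001, -0.0001]
1 travel [0.0494, 0.0929, 0.0003] turn [-0.0001, 0.0001, -0.0001]
2 travel [0.0494, 0.0929, 0.0004] turn [-0.0001, 0.0001, -0.0001]
3 travel [0.0494, 0.0929, 0.0004] turn [-0.0001, 0.0001, -0.0001]
4 travel [0.0493, 0.0929, 0.0004] turn [-0.0001, 0.0001, -0.0001]
unit tilt axis in tool [7.07106781e-01 7.07106781e-01 8.65956056e-17]
```

View pics/lift.png

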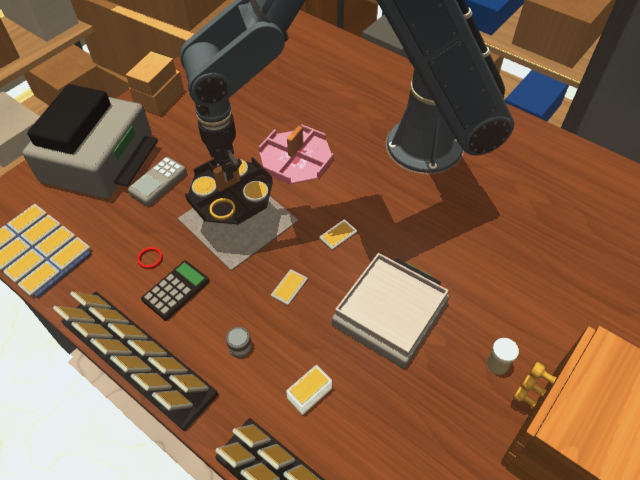

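The tray is lifted level, with the bangle at (222,209) and the medals in place. The pad at (237,240) is now clear. I'll carry it gently.

Request:
apply_moves(claw=[-1, -1, -1, -1, -1], travel=[[0.0023, 0.0044, 0], [0.007, 0.0132, 0], [0.0141, 0.0265, 0], [0.0235, 0.0442, 0], [0.034, 0.064, 0]], turn=[[0, 0, 0], [0, 0, 0], [0, 0, 0], [0, 0, 0], [0, 0, 0]])

```text
t: 4.88
tcp_pos: [0.5115, -0.1734, 0.1673]
tool_rot: [0.119, 0.993, 0.001, -0.001]
force: [0.1, -0.3, -7.0]
finger_gap: 0.175
gripper_force: 88.1
```

Request:
apply_moves(claw=[-1, -1, -1, -1, -1], travel=[[0.0117, 0.022, 0], [0.0235, 0.044, 0], [0.035, 0.066, 0], [0.047, 0.088, 0], [0.059, 0.11, 0]], turn=[[0, 0, 0], [0, 0, 0], [0, 0, 0], [0, 0, 0], [0, 0, 0]])

```text
t: 5.3
tcp_pos: [0.4859, -0.0757, 0.1679]
tool_rot: [0.119, 0.993, 0.0, -0.001]
force: [0.7, 0.2, -6.6]
finger_gap: 0.177
gripper_force: 88.1
```

Request:
apply_moves(claw=[-1, -1, -1, -1, -1], travel=[[0.0117, 0.022, 0], [0.0235, 0.044, 0], [0.035, 0.066, 0], [0.047, 0.088, 0], [0.059, 0.11, 0]], turn=[[0, 0, 0], [0, 0, 0], [0, 0, 0], [0, 0, 0], [0, 0, 0]])

```text
t: 5.72
tcp_pos: [0.4607, 0.0206, 0.1681]
tool_rot: [0.119, 0.993, 0.0, -0.001]
force: [-0.6, -0.5, -6.6]
finger_gap: 0.176
gripper_force: 88.1
```

Request:
apply_moves(claw=[-1, -1, -1, -1, -1], travel=[[0.0117, 0.022, 0], [0.0235, 0.044, 0], [0.035, 0.066, 0], [0.047, 0.088, 0], [0.059, 0.11, 0]], turn=[[0, 0, 0], [0, 0, 0], [0, 0, 0], [0, 0, 0], [0, 0, 0]])

```text
t: 6.13
tcp_pos: [0.4354, 0.1169, 0.1682]
tool_rot: [0.119, 0.993, 0.0, -0.001]
force: [-0.5, 0.5, -6.5]
finger_gap: 0.176
gripper_force: 88.1
```

Request:
apply_moves(claw=[-1, -1, -1, -1, -1], travel=[[0.0117, 0.0221, 0], [0.0211, 0.0397, 0], [0.0282, 0.053, 0], [0.0335, 0.0629, 0], [0.037, 0.0695, 0]], turn=[[0, 0, 0], [0, 0, 0], [0, 0, 0], [0, 0, 0], [0, 0, 0]])

```text
t: 6.55
tcp_pos: [0.4201, 0.1774, 0.1681]
tool_rot: [0.118, 0.993, 0.0, -0.001]
force: [0.2, 0.0, -6.3]
finger_gap: 0.171
gripper_force: 88.2
```

```bash
python3 - <<'E'
from h import *
st=manip.sense();R=Ro.from_quat(st['tool_rot']);print(st['q'].round(3),st['tcp_pos'],st['force'],R.as_euler('ZYX',degrees=True))
s=snap('side','carry.png');P=cloud(snap('scene'))
s2=snap('scene');hsv=cv2.cvtColor(s2['pixels'],cv2.COLOR_RGB2HSV)
m=np.zeros((480,640),bool);m[165:275,170:305]=1
m&=(P[...,2]>.003)&(P[...,2]<.012)&(hsv[...,1]<90);m=cv2.morphologyEx(m.astype(np.uint8),cv2.MORPH_OPEN,np.ones((3,3)))>0
print(m.sum(),'pad',cv2.minAreaRect((P[m][:,:2]*1000).astype(np.float32)))
E
```

```text
[ 0.153  0.406  1.91   0.     0.826 -1.181] [0.42014412 0.17736761 0.16813507] [ 0.15819886  0.03844185 -6.33311621] [ 1.66421640e+02 -5.91894403e-02 -1.79995020e+02]
4834 pad ((453.1003112792969, -220.01840209960938), (222.69281005859375, 358.6348876953125), 82.05062866210938)
```

View pics/carry.png

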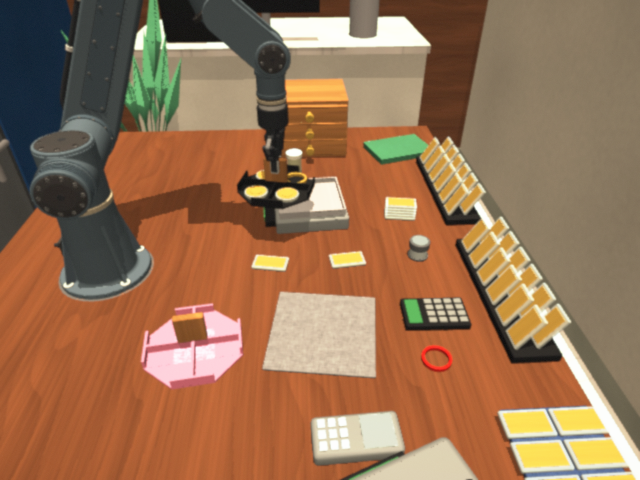

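The side view shows the tray held level over the robot side of the pan, with the pan at (315,205), the bangle at (297,178), and the pad clear and whole. I'll start tipping about the TCP.

Request:
apply_moves(claw=[-1, -1, -1, -1, -1], travel=[[0, 0, 0], [0, 0, 0], [0, 0, 0], [0, 0, 0], [0, 0, 0]], turn=[[0.007, 0.007, 0], [0.021, 0.021, 0], [0.038, 0.038, 0], [0.056, 0.056, 0], [0.069, 0.069, 0]])

```text
t: 7.12
tcp_pos: [0.4241, 0.1755, 0.1682]
tool_rot: [0.119, 0.981, -0.095, -0.119]
force: [-0.3, -0.2, -7.8]
finger_gap: 0.177
gripper_force: 88.2
```

Request:
apply_moves(claw=[-1, -1, -1, -1, -1], travel=[[0, 0, 0], [0, 0, 0], [0, 0, 0], [0, 0, 0], [0, 0, 0]], turn=[[0.003, 0.003, 0], [0.006, 0.006, 0], [0.009, 0.009, 0], [0.012, 0.012, 0], [0.014, 0.014, 0]])

```text
t: 7.53
tcp_pos: [0.4218, 0.1755, 0.1682]
tool_rot: [0.117, 0.976, -0.113, -0.144]
force: [1.1, -0.3, -7.0]
finger_gap: 0.177
gripper_force: 88.3
```

```bash
cat >> h.py <<'E'
def tiltstat(bits=True):
    st=manip.sense();R=Ro.from_quat(st['tool_rot']);up=-R.as_matrix()[:,2]
    print('tilt',np.degrees(np.arccos(up[2])).round(2),'az',np.degrees(np.arctan2(up[1],up[0])).round(1),'q',st['q'].round(2),st['tcp_pos'].round(4),st['force'].round(1))
    tr=R.as_matrix();dx=-tr[:,0];dy=tr[:,1]
    dd=(dx+dy)/2**.5;U=st['tcp_pos']-.053*up+.096*dd;print('edge',U.round(4))
    for n in('scene','side'):
        s=snap(n);P=cloud(s);h=cv2.cvtColor(s['pixels'],cv2.COLOR_RGB2HSV)
        m=((h[...,0]>18)&(h[...,0]<32)&(h[...,1]>130)&(h[...,2]>110)&(abs(P[...,0]-.46)<.14)&(abs(P[...,1]-.2)<.15)&(P[...,2]>.03)&(P[...,2]<.3)).astype(np.uint8)
        k,l,S,c=cv2.connectedComponentsWithStats(m)
        for i in range(1,k):
            if S[i,4]>20:print(n,S[i,4],c[i].round(),P[l==i].mean(0).round(3))
E
python3 -c "
from h import *
tiltstat()"
```

```text
tilt 21.13 az 31.3 q [ 0.22  0.56  1.67 -0.12  1.27 -1.05] [0.4218 0.1755 0.1682] [ 1.1 -0.3 -7. ]
edge [0.482  0.2121 0.0842]
scene 403 [371. 236.] [0.439 0.118 0.135]
scene 263 [428. 245.] [0.385 0.23  0.134]
scene 162 [393. 267.] [0.463 0.196 0.11 ]
side 106 [253. 183.] [0.362 0.136 0.156]
side 109 [283. 193.] [0.438 0.12  0.134]
```

Request:
apply_moves(claw=[-1, -1, -1, -1, -1], travel=[[-0.0005, 0.0005, 0.002], [-0.001, 0.001, 0.004], [-0.0015, 0.0015, 0.006], [-0.002, 0.002, 0.008], [-0.0025, 0.0025, 0.0093]], turn=[[0.002, 0.002, 0], [0.004, 0.004, 0], [0.006, 0.006, 0], [0.008, 0.008, 0], [0.01, 0.01, 0]])

```text
t: 8.05
tcp_pos: [0.4219, 0.1758, 0.1599]
tool_rot: [0.117, 0.972, -0.127, -0.162]
force: [-0.3, 0.1, -7.2]
finger_gap: 0.174
gripper_force: 88.3
```

Request:
apply_moves(claw=[-1, -1, -1, -1, -1], travel=[[0, 0, 0], [0, 0, 0], [0, 0, 0], [0, 0, 0], [0, 0, 0]], turn=[[0.002, 0.002, 0], [0.004, 0.004, 0], [0.006, 0.006, 0], [0.008, 0.008, 0], [0.01, 0.01, 0]])

```text
t: 8.47
tcp_pos: [0.422, 0.1758, 0.1602]
tool_rot: [0.116, 0.967, -0.14, -0.179]
force: [0.0, 0.2, -5.9]
finger_gap: 0.181
gripper_force: 88.4
```

```bash
python3 -c "
from h import *
tiltstat()"
```

```text
tilt 26.25 az 31.3 q [ 0.24  0.61  1.62 -0.14  1.35 -1.03] [0.422  0.1758 0.1602] [ 0.   0.2 -5.9]
edge [0.4756 0.2084 0.0702]
scene 418 [370. 243.] [0.448 0.123 0.122]
scene 257 [427. 248.] [0.386 0.232 0.125]
scene 146 [391. 280.] [0.48  0.205 0.086]
side 93 [257. 185.] [0.371 0.141 0.149]
side 43 [299. 192.] [0.478 0.211 0.081]
side 84 [287. 197.] [0.447 0.123 0.121]
```

The bangle has begun to slide. I'll continue slowly.

Request:
apply_moves(claw=[-1, -1, -1, -1, -1], travel=[[0, 0, 0], [0, 0, 0], [0, 0, 0], [0, 0, 0], [0, 0, 0]], turn=[[0.002, 0.002, 0], [0.004, 0.004, 0], [0.006, 0.006, 0], [0.008, 0.008, 0], [0.01, 0.01, 0]])

```text
t: 8.98
tcp_pos: [0.422, 0.1758, 0.1602]
tool_rot: [0.115, 0.962, -0.154, -0.196]
force: [-0.1, -0.0, -6.5]
finger_gap: 0.177
gripper_force: 88.4
```

Request:
apply_moves(claw=[-1, -1, -1, -1, -1], travel=[[0, 0, 0], [0, 0, 0], [0, 0, 0], [0, 0, 0], [0, 0, 0]], turn=[[0.002, 0.002, 0], [0.004, 0.004, 0], [0.006, 0.006, 0], [0.008, 0.008, 0], [0.01, 0.01, 0]])

```text
t: 9.4
tcp_pos: [0.422, 0.1758, 0.1601]
tool_rot: [0.115, 0.956, -0.167, -0.212]
force: [0.2, 1.5, -6.8]
finger_gap: 0.175
gripper_force: 88.4
```

```bash
python3 -c "
from h import *
tiltstat()
snap('scene','tip.png')"
```

```text
tilt 31.35 az 31.3 q [ 0.25  0.65  1.57 -0.15  1.45 -1.02] [0.422  0.1758 0.1601] [ 0.2  1.5 -6.8]
edge [0.4684 0.204  0.0649]
scene 389 [370. 242.] [0.447 0.121 0.122]
scene 38 [427. 256.] [0.396 0.239 0.114]
scene 150 [391. 289.] [0.491 0.212 0.072]
side 59 [256. 183.] [0.369 0.141 0.155]
side 66 [285. 197.] [0.443 0.117 0.124]
```

View pics/tip.png

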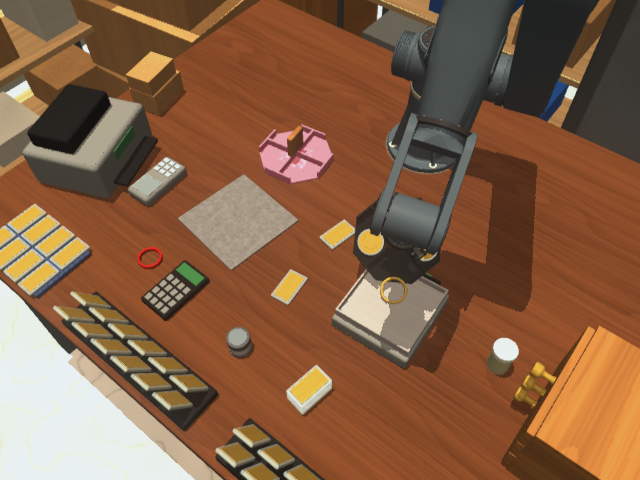

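The bangle at (393,290) is half out over the pan and the medals are still in place. I'll tip on to about 38°.

Request:
apply_moves(claw=[-1, -1, -1, -1, -1], travel=[[0, 0, 0], [0, 0, 0], [0, 0, 0], [0, 0, 0], [0, 0, 0]], turn=[[0.003, 0.003, 0], [0.006, 0.006, 0], [0.009, 0.009, 0], [0.012, 0.012, 0], [0.014, 0.014, 0]])

```text
t: 9.97
tcp_pos: [0.4221, 0.1758, 0.1599]
tool_rot: [0.114, 0.947, -0.185, -0.236]
force: [1.2, -0.1, -6.7]
finger_gap: 0.176
gripper_force: 88.5
```

Request:
apply_moves(claw=[-1, -1, -1, -1, -1], travel=[[0, 0, 0], [0, 0, 0], [0, 0, 0], [0, 0, 0], [0, 0, 0]], turn=[[0.003, 0.003, 0], [0.006, 0.006, 0], [0.009, 0.009, 0], [0.012, 0.012, 0], [0.013, 0.013, 0]])

```text
t: 10.38
tcp_pos: [0.4221, 0.1759, 0.1599]
tool_rot: [0.113, 0.938, -0.202, -0.258]
force: [0.7, -0.0, -6.6]
finger_gap: 0.177
gripper_force: 88.5
```

```bash
python3 -c "
from h import *
tiltstat()"
```

```text
tilt 38.24 az 31.3 q [ 0.26  0.71  1.5  -0.17  1.58 -1.01] [0.4221 0.1759 0.1599] [ 0.7 -0.  -6.6]
edge [0.4585 0.198  0.0588]
scene 187 [403. 210.] [0.361 0.145 0.167]
scene 236 [363. 241.] [0.452 0.108 0.12 ]
scene 138 [390. 289.] [0.489 0.21  0.067]
side 48 [288. 199.] [0.451 0.116 0.117]
```

```bash
python3 - <<'E'
from h import *
s=snap('scene');P=cloud(s);cv2.imwrite('pics/ring.png',cv2.resize(s['pixels'][200:370,310:470,::-1],None,fx=3.5,fy=3.5))
h=cv2.cvtColor(s['pixels'],cv2.COLOR_RGB2HSV)
m=(h[...,0]>18)&(h[...,0]<32)&(h[...,1]>130)&(h[...,2]>110);m[:265]=0;m[315:]=0;m[:,:365]=0;m[:,415:]=0
p=P[m];d=np.array([np.cos(np.radians(31.3)),np.sin(np.radians(31.3))]);a=(p[:,:2]-[.507,.227])@d
for lo in np.arange(-.08,.06,.01):
    k=(a>=lo)&(a<lo+.01)
    if k.any():print(lo.round(3),k.sum(),np.median(p[k,2]).round(4))
E
```

```text
-0.07 1 0.0494
-0.06 1 0.0717
-0.05 41 0.0728
-0.04 17 0.0702
-0.03 17 0.0671
-0.02 20 0.064
-0.01 22 0.0621
-0.0 21 0.0609
```

View pics/ring.png

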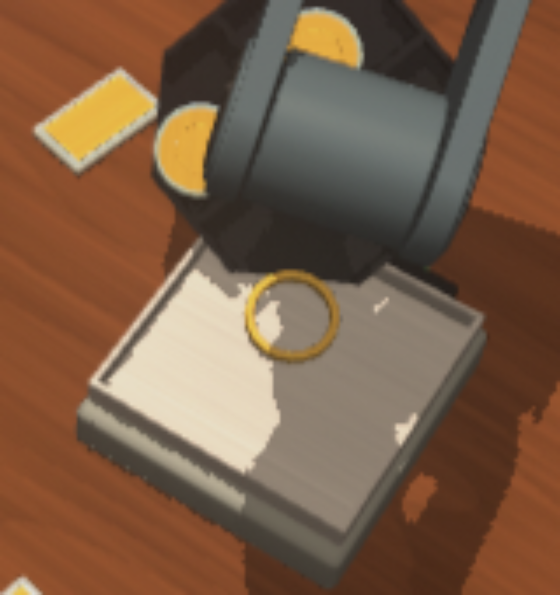

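The ring at crop (292,315) has its front on the pan floor and its trailing edge just resting on the tray lip. I'll draw the tray back up its own slope so the ring slips off.

Request:
apply_moves(claw=[-1, -1, -1, -1, -1], travel=[[0.003, -0.003, 0], [0.008, -0.008, 0], [0.014, -0.014, 0], [0.022, -0.022, 0], [0.03, -0.03, 0]], turn=[[0, 0, 0], [0, 0, 0], [0, 0, 0], [0, 0, 0], [0, 0, 0]])

```text
t: 10.95
tcp_pos: [0.3982, 0.1614, 0.182]
tool_rot: [0.113, 0.938, -0.202, -0.257]
force: [-0.4, 0.4, -6.3]
finger_gap: 0.179
gripper_force: 88.6
```

```bash
python3 -c "
from h import *
tiltstat()"
```

```text
tilt 38.2 az 31.3 q [ 0.25  0.65  1.56 -0.18  1.57 -1.02] [0.3982 0.1614 0.182 ] [-0.4  0.4 -6.3]
edge [0.4347 0.1836 0.081 ]
scene 84 [404. 191.] [0.333 0.126 0.193]
scene 265 [365. 227.] [0.431 0.095 0.14 ]
scene 75 [384. 290.] [0.494 0.199 0.06 ]
side 43 [277. 195.] [0.424 0.098 0.143]
side 41 [302. 202.] [0.485 0.195 0.058]
```

The bangle now lies flat in the pan (z 0.060, at about (0.49,0.20)). I'll level the tray while measuring the pad for the return.

Request:
apply_moves(claw=[-1, -1, -1, -1, -1], travel=[[0.003, -0.003, -0.003], [0.006, -0.006, -0.006], [0.008, -0.008, -0.01], [0.008, -0.008, -0.012], [0.008, -0.008, -0.012]], turn=[[-0.007, -0.007, 0], [-0.021, -0.021, 0], [-0.039, -0.039, 0], [-0.057, -0.057, 0], [-0.075, -0.075, 0]])

```text
t: 11.47
tcp_pos: [0.3983, 0.1613, 0.1951]
tool_rot: [0.118, 0.98, -0.101, -0.128]
force: [-0.1, 0.6, -6.9]
finger_gap: 0.178
gripper_force: 88.4
```

Request:
apply_moves(claw=[-1, -1, -1, -1, -1], travel=[[0, 0, 0], [0, 0, 0], [0, 0, 0], [0, 0, 0], [0, 0, 0]], turn=[[-0.018, -0.018, 0], [-0.036, -0.036, 0], [-0.054, -0.054, 0], [-0.068, -0.068, 0], [-0.0755, -0.0755, 0]])

```text
t: 11.88
tcp_pos: [0.3947, 0.1604, 0.1947]
tool_rot: [0.119, 0.993, 0.001, -0.0]
force: [-0.3, 0.3, -6.8]
finger_gap: 0.176
gripper_force: 88.4
```

```bash
python3 - <<'E'
from h import *
tiltstat()
for n,(x0,y0,x1,y1) in(('scene',(176,172,300,272)),('side',(262,288,382,378))):
    s=snap(n);K=np.array(s['intrinsics']);R=np.array(s['R']);t=np.array(s['t'])
    h=cv2.cvtColor(s['pixels'],cv2.COLOR_RGB2HSV);m=np.zeros((480,640),np.uint8);m[y0:y1,x0:x1]=(h[y0:y1,x0:x1,1]<90)
    k,l,S,_=cv2.connectedComponentsWithStats(m);i=1+np.argmax(S[1:,4]);v,u=np.nonzero(l==i)
    r=np.c_[(u-K[0,2])/K[0,0],(v-K[1,2])/K[1,1],np.ones(len(u))]@R;C=-R.T@t
    p=C+r*((.006-C[2])/r[:,2])[:,None];print(n,len(u),p.mean(0),cv2.minAreaRect((p[:,:2]*1000).astype(np.float32)))
plan([.519,-.232,.168],Rd(171.8),5)
E
```

```text
tilt 0.07 az -69.0 q [ 0.12  0.32  1.95  0.    0.87 -1.21] [0.3947 0.1604 0.1947] [-0.3  0.3 -6.8]
edge [0.4767 0.2104 0.1417]
scene 362 [369. 231.] [0.447 0.115 0.158]
scene 307 [430. 236.] [0.378 0.228 0.158]
scene 98 [392. 296.] [0.498 0.223 0.06 ]
side 135 [248. 183.] [0.351 0.135 0.157]
side 170 [285. 186.] [0.443 0.117 0.157]
side 31 [305. 197.] [0.494 0.217 0.061]
scene 5888 [ 0.52506528 -0.22681739  0.006     ] ((521.4675903320312, -229.7292938232422), (220.94105529785156, 220.0395965576172), 81.8304672241211)
side 8278 [ 0.51843164 -0.2429      0.006     ] ((519.1314086914062, -233.05160522460938), (221.02476501464844, 218.9737548828125), 81.9181900024414)
tot mm 412.0 deg 5.5
0 travel [-0.0528, -0.0882, 0.0066] turn [0.0, 0.0, -0.0061]
1 travel [-0.0511, -0.0892, 0.0066] turn [0.0, 0.0, -0.0061]
2 travel [-0.0494, -0.0902, 0.0066] turn [0.0, 0.0, -0.0061]
3 travel [-0.0476, -0.0911, 0.0066] turn [0.0, 0.0, -0.0061]
4 travel [-0.0459, -0.092, 0.0066] turn [0.0, 0.0, -0.0061]
```

Pad centre is (0.520,-0.2315) with yaw -8.1°, 221 x 220 mm in both views. I'll carry the tray back.

Request:
apply_moves(claw=[-1, -1, -1, -1, -1], travel=[[-0.0026, -0.0043, 0], [-0.0078, -0.0128, 0], [-0.0156, -0.0257, 0], [-0.026, -0.0428, 0], [-0.0377, -0.062, 0]], turn=[[0, 0, 0], [0, 0, 0], [0, 0, 0], [0, 0, 0], [0, 0, 0]])

```text
t: 12.5
tcp_pos: [0.4161, 0.1052, 0.194]
tool_rot: [0.118, 0.993, 0.0, 0.0]
force: [0.1, -0.3, -7.0]
finger_gap: 0.173
gripper_force: 88.4
```

Request:
apply_moves(claw=[-1, -1, -1, -1, -1], travel=[[-0.013, -0.0214, 0], [-0.026, -0.0428, 0], [-0.039, -0.0642, 0], [-0.052, -0.0856, 0], [-0.065, -0.107, 0]], turn=[[0, 0, 0], [0, 0, 0], [0, 0, 0], [0, 0, 0], [0, 0, 0]])

```text
t: 12.92
tcp_pos: [0.4465, 0.0088, 0.194]
tool_rot: [0.119, 0.993, 0.0, 0.0]
force: [1.1, 0.3, -6.9]
finger_gap: 0.179
gripper_force: 88.4
```

Request:
apply_moves(claw=[-1, -1, -1, -1, -1], travel=[[-0.013, -0.0214, 0], [-0.026, -0.0428, 0], [-0.039, -0.0642, 0], [-0.052, -0.0856, 0], [-0.065, -0.107, 0]], turn=[[0, 0, 0], [0, 0, 0], [0, 0, 0], [0, 0, 0], [0, 0, 0]])

```text
t: 13.33
tcp_pos: [0.4765, -0.0867, 0.1937]
tool_rot: [0.119, 0.993, 0.001, 0.0]
force: [0.6, 0.6, -7.0]
finger_gap: 0.175
gripper_force: 88.4
```

Request:
apply_moves(claw=[-1, -1, -1, -1, -1], travel=[[-0.013, -0.0214, 0], [-0.026, -0.0428, 0], [-0.039, -0.0642, 0], [-0.052, -0.0856, 0], [-0.065, -0.107, 0]], turn=[[0, 0, 0], [0, 0, 0], [0, 0, 0], [0, 0, 0], [0, 0, 0]])

```text
t: 13.75
tcp_pos: [0.5064, -0.1822, 0.1934]
tool_rot: [0.119, 0.993, 0.001, -0.0]
force: [0.3, 0.3, -6.7]
finger_gap: 0.18
gripper_force: 88.4
```

Request:
apply_moves(claw=[-1, -1, -1, -1, -1], travel=[[-0.013, -0.0214, 0], [-0.0234, -0.0385, 0], [-0.03, -0.0492, 0], [-0.0338, -0.0556, 0], [-0.0345, -0.0567, 0]], turn=[[0, 0, 0], [0, 0, 0], [0, 0, 0], [0, 0, 0], [0, 0, 0]])

```text
t: 14.17
tcp_pos: [0.5226, -0.2323, 0.1935]
tool_rot: [0.12, 0.993, 0.001, 0.001]
force: [0.3, 0.3, -7.2]
finger_gap: 0.171
gripper_force: 88.5
```

```bash
python3 - <<'E'
from h import *
s=snap('wrist');P=cloud(s);st=manip.sense();z=st['tcp_pos'][2];R=Ro.from_quat(st['tool_rot']);print(R.as_euler('ZYX',degrees=True),st['tcp_pos'])
for lo in(-.03,0.025):
  b=P[(abs(P[...,0]-.52)<.13)&(abs(P[...,1]+.23)<.13)&(P[...,2]>z+lo)&(P[...,2]<z+lo+.02)];print(len(b))
h=P[(abs(P[...,0]-.52)<.05)&(abs(P[...,1]+.23)<.05)&(P[...,2]>z+.02)&(P[...,2]<z+.045)]
if len(h)>10:print('handle',cv2.minAreaRect((h[:,:2]*1000).astype(np.float32)),h.mean(0))
plan([.520,-.232,.100],Rd(171.9),1)
plan([.520,-.232,.0605],Rd(171.9),1)
E
```

```text
[1.66269786e+02 9.68273424e-03 1.79873979e+02] [ 0.52220157 -0.2313316   0.19351907]
10295
8642
handle ((517.568359375, -233.45230102539062), (54.839290618896484, 54.94170379638672), 39.04433059692383) [ 0.51611802 -0.23001899  0.22892658]
tot mm 94.0 deg 5.6
0 travel [0.0025, -0.0017, 0.1169] turn [0.0007, 0.0001, -0.0313]
tot mm 133.0 deg 5.6
0 travel [0.0025, -0.0018, 0.1663] turn [0.0007, 0.0001, -0.0313]
```

Request:
apply_moves(claw=[-1, -1, -1, -1, -1], travel=[[0.001, 0, 0.012], [0.002, -0.001, 0.035], [0.0025, -0.0017, 0.06], [0.0025, -0.0017, 0.085], [0.0025, -0.0017, 0.107]], turn=[[0, 0, -0.006], [0, 0, -0.013], [0, 0, -0.02], [0, 0, -0.027], [0, 0, -0.031]])

```text
t: 14.63
tcp_pos: [0.5194, -0.2301, 0.1069]
tool_rot: [0.069, 0.998, 0.001, -0.0]
force: [-0.7, 0.2, -6.8]
finger_gap: 0.175
gripper_force: 88.5
```

Request:
apply_moves(claw=[-1, -1, -1, -1, -1], travel=[[0, 0, 0.018], [0, 0, 0.033], [0, 0, 0.044], [0, 0, 0.05], [0, 0, 0.054]], turn=[[0, 0, 0], [0, 0, 0], [0, 0, 0], [0, 0, 0], [0, 0, 0]])

```text
t: 15.05
tcp_pos: [0.5202, -0.231, 0.0645]
tool_rot: [0.07, 0.998, 0.001, 0.0]
force: [0.6, -0.3, -5.8]
finger_gap: 0.174
gripper_force: 88.5
```

```bash
python3 - <<'E'
from h import *
st=manip.sense();print(st['tcp_pos'],st['force'],Ro.from_quat(st['tool_rot']).as_euler('ZYX',degrees=True))
plan([.520,-.232,.0585],Rd(171.9),1)
E
```

```text
[ 0.52016163 -0.23101093  0.06454441] [ 0.57084664 -0.29157308 -5.82135119] [1.71944222e+02 3.28154511e-02 1.79880480e+02]
tot mm 6.0 deg 0.1
0 travel [0.0, -0.0013, 0.0076] turn [0.0007, 0.0002, 0.0002]
```

Request:
apply_moves(claw=[-1, -1, -1, -1, -1], travel=[[0, 0, 0.002], [0, 0, 0.004], [0, 0, 0.0055], [0, 0, 0.006], [0, 0, 0.006]], turn=[[0, 0, 0], [0, 0, 0], [0, 0, 0], [0, 0, 0], [0, 0, 0]])

```text
t: 15.47
tcp_pos: [0.5207, -0.232, 0.0608]
tool_rot: [0.071, 0.997, 0.0, 0.001]
force: [0.6, -0.2, -6.5]
finger_gap: 0.174
gripper_force: 88.5
```

Request:
apply_moves(claw=[-1, -1, -1, -1, -1], travel=[[0, 0, 0.001], [0, 0, 0.002], [0, 0, 0.0025], [0, 0, 0.0025], [0, 0, 0.0025]], turn=[[0, 0, 0], [0, 0, 0], [0, 0, 0], [0, 0, 0], [0, 0, 0]])

```text
t: 15.88
tcp_pos: [0.5209, -0.232, 0.0591]
tool_rot: [0.071, 0.997, 0.0, 0.001]
force: [0.2, 0.3, -0.4]
finger_gap: 0.176
gripper_force: 89.5
```

The load is taken up: force is down to about 0, so the tray is seated. I'll release it and rise.

Request:
apply_moves(claw=[-0.5, 0, 1, 1, 1], travel=[[0, 0, 0], [0, 0, 0], [0, 0, 0], [0, 0, 0], [0, 0, 0]], turn=[[0, 0, 0], [0, 0, 0], [0, 0, 0], [0, 0, 0], [0, 0, 0]])

```text
t: 16.3
tcp_pos: [0.5207, -0.232, 0.0586]
tool_rot: [0.071, 0.997, 0.001, 0.001]
force: [0.6, -0.5, -0.2]
finger_gap: 0.812
gripper_force: 0.0
```

Request:
apply_moves(claw=[1, 1, 1, 1, 1], travel=[[0, 0, 0], [0, 0, -0.005], [0, 0, -0.03], [0, 0, -0.06], [0, 0, -0.09]], turn=[[0, 0, 0], [0, 0, 0], [0, 0, 0], [0, 0, 0], [0, 0, 0]])

```text
t: 16.72
tcp_pos: [0.5199, -0.2316, 0.1309]
tool_rot: [0.071, 0.997, 0.001, 0.0]
force: [0.5, -0.3, -0.4]
finger_gap: 1.002
gripper_force: 0.0
```

Request:
apply_moves(claw=[1, 1, 1, 1, 1], travel=[[0, 0, -0.03], [0, 0, -0.06], [0, 0, -0.09], [0, 0, -0.1], [0, 0, -0.1]], turn=[[0, 0, 0], [0, 0, 0], [0, 0, 0], [0, 0, 0], [0, 0, 0]])

```text
t: 17.13
tcp_pos: [0.5215, -0.2328, 0.213]
tool_rot: [0.071, 0.997, -0.001, 0.003]
force: [-0.1, 0.1, -0.1]
finger_gap: 0.996
gripper_force: 0.0
```

```bash
python3 - <<'E'
from h import *
s=snap('wrist');P=cloud(s)
t=P[(abs(P[...,0]-.52)<.06)&(abs(P[...,1]+.23)<.06)&(P[...,2]>.086)&(P[...,2]<.105)]
print('handle',cv2.minAreaRect((t[:,:2]*1000).astype(np.float32)),np.median(t[:,2]))
a=snap('scene');b=snap('side')
im=np.vstack([np.hstack([cv2.resize(x['pixels'],(400,300)) for x in(a,b)]),np.hstack([cv2.resize(s['pixels'],(400,300)),cv2.resize(a['pixels'][230:380,310:510],(400,300))])])
cv2.imwrite('pics/end.png',im[:,:,::-1]);tiltstat()
E
```

```text
handle ((520.4002075195312, -231.07830810546875), (15.606123924255371, 59.12868118286133), 81.59730529785156) 0.09605854994489055
tilt 0.16 az -81.8 q [-0.62  0.48  1.6   0.    1.06 -2.05] [ 0.5193 -0.2313  0.2091] [ 0.1  0.  -1.3]
edge [ 0.5961 -0.1736  0.1562]
scene 170 [393. 291.] [0.485 0.215 0.06 ]
side 45 [297. 200.] [0.473 0.207 0.059]
```

View pics/end.png

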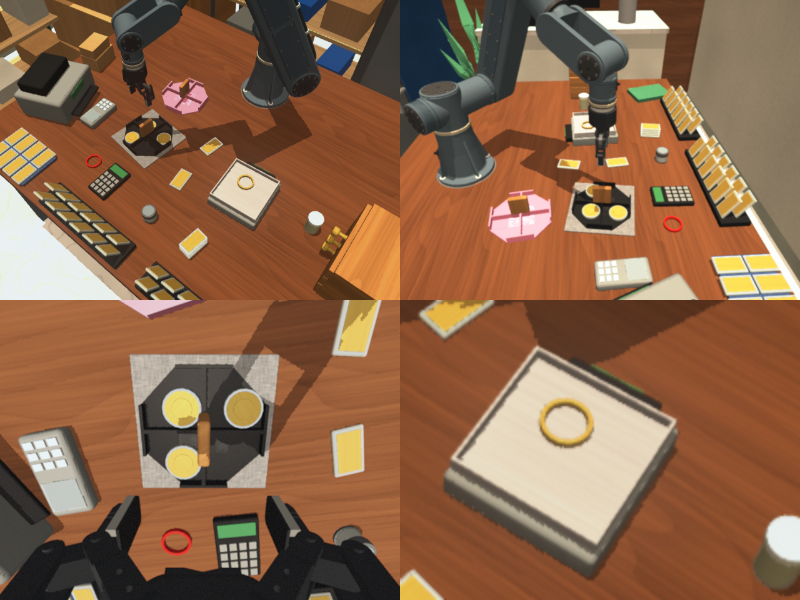

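The final picture shows the bangle flat in the pan (lower right, (567,422)). The tray is centred on the pad with three medals in it (lower left, (182,407), (243,407) and (183,462)), and the gripper is clear of everything.

```bash
python3 -c "
from h import *
print(manip.sign_off())"
```

```text
the job is handed in; nothing more can be done
None
```

The bangle lies flat in the weighing pan, and the tray is back upright in the middle of its pad with all three medals in their compartments; I released it, backed the gripper clear and handed the job in at about 17 s.

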